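# Seat the filter cell's bayonet collar and hold it home

## Task

Pick up the knurled collar and put it, open end down, over the steel spigot of the little filter stand. Its keyways are hidden inside: turn it with a light push until they drop over the cross pin, then press it fully home against the spring, without forcing it. Finish while still holding the collar pressed down, do not let go, and leave the other things on the worktop where they are.

Things in the scene. Friction and masses are not known exactly. Their poses are not given: they have to be found in the camera images.
- collar: loose knurled aluminium collar, a closed cap 54 mm in diameter, 48 mm tall, 0.08 to 0.17 kg, standing open end down on the worktop. Origin at the centre of its open underside, z up. Top 14 mm solid, below a 34 mm deep bore 29 mm wide. In the bore four keyways, 9 mm wide, full depth, a quarter turn apart, unseen from outside; their angle to the collar's axes is not given
- filter_stand: fixed filter stand: round foot 100 mm wide, column with a flat shoulder 62 mm wide, 45 mm above the origin, and on it an upright steel spigot 26 mm in diameter, 30 mm tall, bevelled to 18 mm at the top. A short nozzle points along the stand's x. Origin at the centre of the foot's underside, on the spigot's axis, z up
- pin_top (a point): on the spigot's axis, level with the upper side of the cross pin (58 mm above the worktop). The pin is 5.5 mm thick and sticks out 6 mm on two opposite sides of the spigot; its direction in the stand is not given. A collar not lined up rests on it with its underside here. It drops when lined up to about 0.1 rad, which happens once in every quarter turn, whichever way it is turned
- shoulder (a point): centre of the flat shoulder, at the spigot's root, 45 mm above the worktop. A collar that drops over the pin first sinks 7 mm freely, to 6 mm above the shoulder, where it meets the spring plunger; 6 mm more of pressing brings its underside onto the shoulder: fully home
- plunger (a joint): spring plunger, a 12 mm grey pin that stands 10 mm out of the spigot's top; value in m: 0 fully out, 0.006 when the collar is fully home. Pushes back with 2 N at 0 and 8 N at 0.006, and would lift the collar again if that were let go
- lab_timer: bystander, leave it where it is: digital timer, 60x64x18 mm, left of the work, by the analyser. Origin at the centre of its underside
- lens_pad: bystander, leave it where it is: pad of lens tissue, 35x57x12 mm. Origin at the centre of its underside
- tweezers: bystander, leave it where it is: steel tweezers lying flat, 14x130x12 mm. Origin at the centre of its underside
- strip_pot: bystander, leave it where it is: test strip pot, 38 mm in diameter, 68 mm tall, at the back. Origin at the centre of its underside
- coverslip_pack: bystander, leave it where it is: flat coverslip pack, 62x88x22 mm, on the right. Origin at the centre of its underside
- pen: bystander, leave it where it is: ballpoint pen, 12x145x9 mm, on the right near the front edge. Origin at the centre of its underside

How it is judged:
By the outcome, as a careful person would: the job done as asked, in the order asked, and still so for the second after the job is handed in, while the arm keeps its last pose, push and grip.
It also fails if it takes over 54 s, if anything falls off the work surface, if the arm or the gripper's body presses on something with over 40 N, if the wrist force passes 120 N, or if a joint passes its speed limit or range.

## Robot

A 7-joint arm with a two-finger parallel gripper is mounted at the origin on a cart in front of the work surface, level with it; the furniture and walls round the work are solid. World frame = base frame: x ahead of the robot, y to its left, z up, the work surface at z = 0. Lengths are in mm, angles in rad, forces in N, time in s.
With the tool pointing down it reaches from about 400 to 925 mm from the base axis. Payload 4.1 kg.
Tool frame: the origin (TCP) lies at the very end of the fingers, on their centre line; the grasp point (between the pads) lies 19 mm behind it; x points along the fingers, y is the direction in which the jaws open and shut, and the axes are right-handed (so a half turn about x gives the same grasp; the last joint's range is limited). The gripper opens to 85 mm and grips with 20 to 120 N. Pads are 22 mm wide; open, the fingers measure 114 mm over their backs; the gripper's body (76 mm by 85 mm) begins 54 mm behind the grasp point. The pads swing forward as they close: fully open they stand 13 mm farther back than shut.
Start: joints at [-1.218, 0.398, 0.045, 1.537, -0.019, 1.207, -0.051], TCP at [283.766, 584.825, 231.347] pointing down, gripper open.
Joint ranges: [-2.82, 2.82], [-0.49, 2.23], [-1.37, 1.46], [0, 2.46], [-1.36, 4.5], [0.23, 2], [-2.94, 2.94]. Speed limits (rad/s): [2.57, 2.57, 3.14, 3.14, 3.14, 3.14, 3.14].

## Interface

Orientations are given as a rotation vector (axis times angle).
In Python, from rig import arm gives the robot as it stands. The module is installed in compiled form; this text tells all that it offers.
- The arm moves only by the tool play_rows, never from a script. Its argument "increments" is text: rows parted by semicolons, each of 7 numbers parted by spaces: the shift along the tool's x, y, z scaled (see below), then the turn, a rotation vector about the tool's x, y, z scaled (see below), then the opening in per cent of the stroke, from 0 (shut) to 100 (fully open). In form: tx ty tz wx wy wz gripper; .... A call has 1 to 5 rows; each row is the pose to reach, as a shift and turn from the pose measured when the call began, along the tool's axes at that moment; what a row does not reach only later rows make up. The controller multiplies each number of a shift by 150 mm and each number of a turn by 60 degrees. A row lasts 1/10 s, in which the tool goes at most 50 mm and 8.59 degrees, less where a joint would pass 70% of its speed; a pose out of reach is approached as far as the arm can. A call with a number of a shift or a turn outside -1 to 1 is refused whole. A call with a gripper value outside its range is refused whole. The fingers move at their own pace and stop on an object; "squeeze" is the grip in N (left out, the last holds). Time passes only in rows, so rows that repeat a pose let the fingers close. It gives the time, the measured TCP pose, the force and the opening at its end, in the units of the state.
- arm.sense(): the state, without advancing time (a new reading comes with each control period).
- arm.camera(name): name is "scene" or "top" or "wrist"; returns the picture (420x560x3 uint8, red, green, blue); there is no depth.
- arm.camera_info(name): a dict with "fx", "fy", "cx", "cy" (pixels), "R" (3x3) and "t" (3): a world point X has camera coordinates R X + t; the wrist camera has in their place "mount" (4x4, takes a point from camera to tool coordinates, whose origin is the TCP and whose axes are the tool frame's). Camera axes: x right, y down, z forward; pixel columns grow to the right and rows downward; lengths in mm; the calibration is good to about 2 mm. A picture is of the moment at which its call begins: read the wrist's pose just before it. camera_info takes no time and is no camera call.
- arm.finish_job(): hands the job in, once; it reports no verdict.
The state is a dict: "time_s": time; "q": joint angles; "dq": joint speeds; "tau": joint torques, N m; "tool_pos": TCP position; "eef_rot": TCP orientation; "wrist_force": force on the tool from outside, world axes, zero at the start; "moment": the same for the moment, N m; "width": finger opening in mm.
Only numpy, scipy, OpenCV 4.12 (cv2) and the standard library are available. Lean on these libraries where they do the work, as an engineer would, in place of code of your own. Each camera call takes 0.05 s, during which the arm holds its last target.

## Working session

There is one attempt and no reset: what is moved stays moved. The work goes in short steps, Python scripts to look and compute and a tool call to move; the robot and the scene stay as the last step left them, time stands still between calls to the robot, and variables do not carry over. Pictures are saved under pics/ and viewed, and the job is handed in when it is done.

Besides the shell and the picture viewer there is one more tool, called after ">>>" as name(argument=value, ...), one argument or row to a line, values as JSON. play_rows: Moves the arm, as the interface text tells. Shifts and turns lie within -1 to 1; 1 stands for 150 mm of shift or 60 degrees of turn. Its arguments: {"type":"object","properties":{"increments":{"type":"string"},"squeeze":{"type":"number"}},"required":["increments"]}

```bash
mkdir -p pics; python3 - <<'E'
from rig import arm
import cv2, numpy as np
for n in ("scene","top"):
    cv2.imwrite(f"pics/{n}0.png",arm.camera(n)[:,:,::-1]); i=arm.camera_info(n); print(n,i)
print(arm.camera_info("wrist"))
s=arm.sense(); print(s)
E
```

```text
scene {'fx': 493.7647569932716, 'fy': 493.7647569932716, 'cx': 287.17888243771114, 'cy': 213.19404384508078, 'R': array([[-0.68412013, -0.72921904, -0.01480676],
       [-0.52854314,  0.50964021, -0.67890279],
       [ 0.50261496, -0.45662505, -0.73407885]]), 't': array([ 426.88723356,  316.27898247, 1326.351195  ])}
top {'fx': 402.00419983268034, 'fy': 402.00419983268034, 'cx': 272.9740120057904, 'cy': 209.46236030077148, 'R': array([[-0.00666913, -0.99995738,  0.00638491],
       [-0.98747973,  0.0055793 , -0.15764727],
       [ 0.15760492, -0.00735633, -0.98747485]]), 't': array([  64.51080102,  540.56915295, 1025.87167032])}
{'fx': 303.3833779593838, 'fy': 303.3833779593838, 'cx': 278.86413132373224, 'cy': 207.041278711366, 'mount': array([[-1.23228387e-03, -2.96564086e-01,  9.55012159e-01,
        -1.40947274e+02],
       [ 9.99998852e-01, -1.20712377e-03,  9.15478292e-04,
        -7.28829870e-01],
       [ 8.81319894e-04,  9.55012192e-01,  2.96565233e-01,
        -7.54169922e+01],
       [ 0.00000000e+00,  0.00000000e+00,  0.00000000e+00,
         1.00000000e+00]])}
{'time_s': 0.1, 'q': array([-1.2180153 ,  0.39911924,  0.04504258,  1.53776229, -0.01867646,
        1.20690766, -0.05070121]), 'dq': array([-0.00055505, -0.00181766,  0.00057592, -0.00522389,  0.00022231,
       -0.00137262, -0.00099848]), 'tau': array([ 3.87327658e-03, -4.76261723e+01,  1.37074996e+00, -2.54948097e+01,
        1.20704758e-02,  5.02325580e-03, -2.98970512e-06]), 'tool_pos': array([283.50636038, 584.27392166, 230.36301905]), 'eef_rot': array([ 0.35281454,  1.54187505, -0.35559467]), 'wrist_force': array([-0.6539121 , -0.16876633, -0.63248036]), 'moment': array([0.01558964, 0.02518174, 0.03482382]), 'width': 85.6568311828771}
```

View pics/scene0.png

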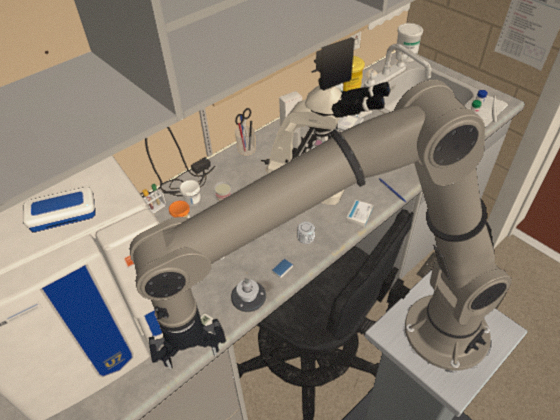

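View pics/top0.png

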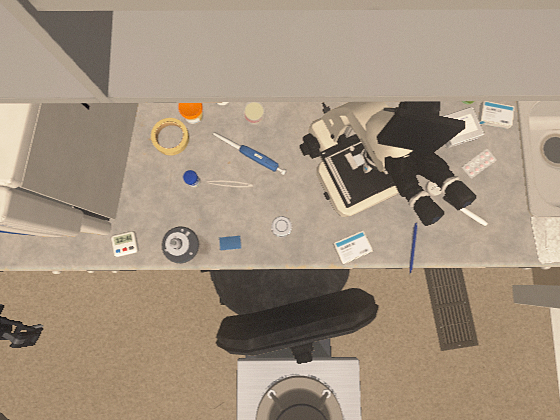

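```bash
cat > h.py <<'E'
import numpy as np, cv2
from scipy.spatial.transform import Rotation as Ro
from rig import arm
def pix2w(n,u,v,z):
    i=arm.camera_info(n); d=np.array([(u-i['cx'])/i['fx'],(v-i['cy'])/i['fy'],1]); R=i['R'];t=i['t']
    o=-R.T@t; d=R.T@d; return o+d*(z-o[2])/d[2]
def w2pix(n,X):
    i=arm.camera_info(n); c=i['R']@np.array(X,float)+i['t']; return i['fx']*c[0]/c[2]+i['cx'],i['fy']*c[1]/c[2]+i['cy']
def wrist_ray(s,u,v,z):
    i=arm.camera_info('wrist'); M=i['mount']; R=Ro.from_rotvec(s['eef_rot']).as_matrix()
    d=R@M[:3,:3]@np.array([(u-i['cx'])/i['fx'],(v-i['cy'])/i['fy'],1]); o=R@M[:3,3]+s['tool_pos']
    return o+d*(z-o[2])/d[2]
def wrist_pix(s,X):
    i=arm.camera_info('wrist'); M=i['mount']; R=Ro.from_rotvec(s['eef_rot']).as_matrix()
    c=M[:3,:3].T@(R.T@(np.array(X)-s['tool_pos'])-M[:3,3]); return i['fx']*c[0]/c[2]+i['cx'],i['fy']*c[1]/c[2]+i['cy']
def togo(s,P,Rt):
    R=Ro.from_rotvec(s['eef_rot']).as_matrix()
    return R.T@(np.array(P)-s['tool_pos'])/150, Ro.from_matrix(R.T@Rt).as_rotvec()/np.radians(60)
E
python3 - <<'E'
from h import *
im=cv2.imread("pics/top0.png"); 
cv2.imwrite("pics/t1.png",cv2.resize(im[195:275,100:300],None,fx=4,fy=4,interpolation=cv2.INTER_CUBIC))
im=cv2.imread("pics/scene0.png"); 
cv2.imwrite("pics/s1.png",cv2.resize(im[205:325,200:360],None,fx=5,fy=5,interpolation=cv2.INTER_CUBIC))
s=arm.sense();print(Ro.from_rotvec(s['eef_rot']).as_matrix().round(3))
print(pix2w('top',282,227,48),pix2w('top',180,244,45))
E
```

```text
[[-0.001  0.436  0.9  ]
 [-0.002  0.9   -0.436]
 [-1.    -0.002  0.   ]]
[493.32350261  37.8202786   48.        ] [450.5892467  304.69442897  45.        ]
```

View pics/t1.png

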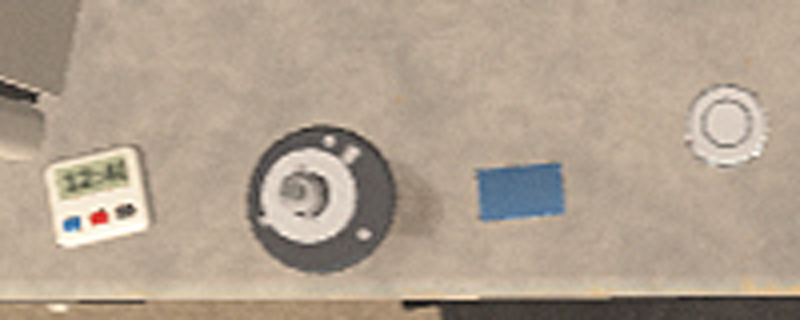

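View pics/s1.png

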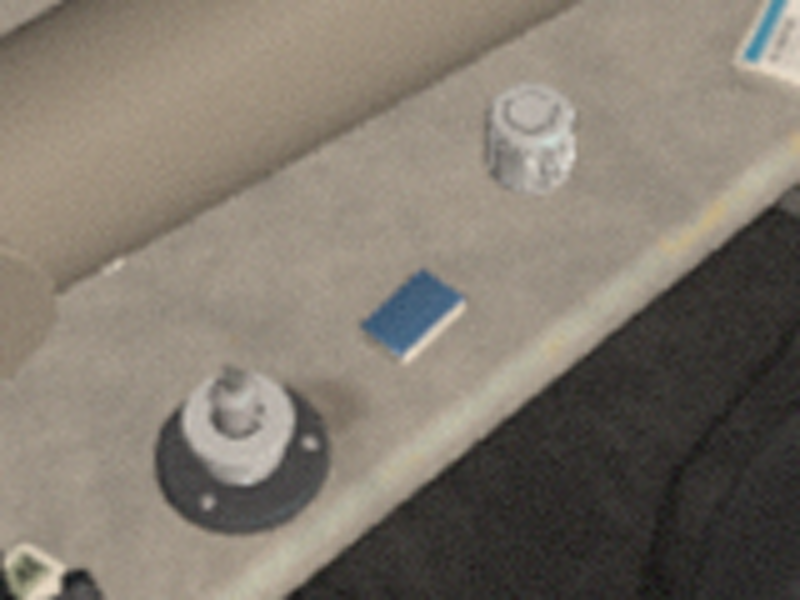

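>>> play_rows(
  increments="0.03 -0.6 0.9 0 0 0 100;0.03 -0.6 0.9 0 0 0 100;0.03 -0.6 0.9 0 0 0 100;0.03 -0.6 0.9 0 0 0 100",
  squeeze=50,
)

```text
time_s: 0.5
tool_pos: [370.1, 437.5, 225.6]
eef_rot: [0.357, 1.538, -0.366]
wrist_force: [0.7, -0.8, 0.0]
width: 85.9
```

>>> play_rows(
  increments="0.03 -0.6 0.9 0 0 0 100;0.03 -0.6 0.9 0 0 0 100;0.03 -0.6 0.9 0 0 0 100;0.03 -0.6 0.9 0 0 0 100;0.03 -0.6 0.9 0 0 0 100",
)

```text
time_s: 1.0
tool_pos: [453.0, 292.7, 221.8]
eef_rot: [0.361, 1.536, -0.373]
wrist_force: [-0.1, 0.6, 0.0]
width: 85.2
```

```bash
python3 - <<'E'
from h import *
s=arm.sense();cv2.imwrite("pics/w1.png",arm.camera('wrist')[:,:,::-1])
print(s['tool_pos'],s['eef_rot'],s['q'],s['time_s'],s['dq'].round(3))
np.save('s1.npy',np.r_[s['tool_pos'],s['eef_rot']])
for z in (45,58,75): print(wrist_pix(s,[451,305,z]))
E
```

```text
[452.96470012 292.66109268 221.79506019] [ 0.36130755  1.53645282 -0.37287317] [-0.8294621   0.21343026  0.20073894  1.8158012  -0.0391761   1.12049315
  0.48647278] 1.0 [-0.046  0.011 -0.072 -0.016 -0.04  -0.004 -0.027]
(np.float64(289.7933913716801), np.float64(178.93598779684038))
(np.float64(290.1632328080474), np.float64(181.6323339346537))
(np.float64(290.69382268489153), np.float64(185.50062403011808))
```

View pics/w1.png

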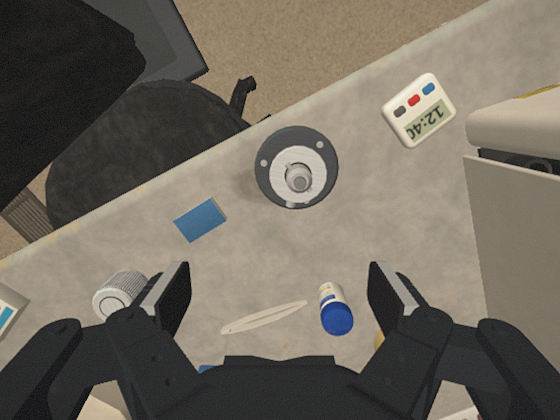

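```bash
python3 - <<'E'
from h import *
im=cv2.imread("pics/w1.png")
cv2.imwrite("pics/w1z.png",cv2.resize(im[115:220,240:350],None,fx=6,fy=6,interpolation=cv2.INTER_CUBIC))
cv2.imwrite("pics/w1c.png",cv2.resize(im[255:335,80:170],None,fx=6,fy=6,interpolation=cv2.INTER_CUBIC))
E
```

```text
(no output)
```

View pics/w1z.png

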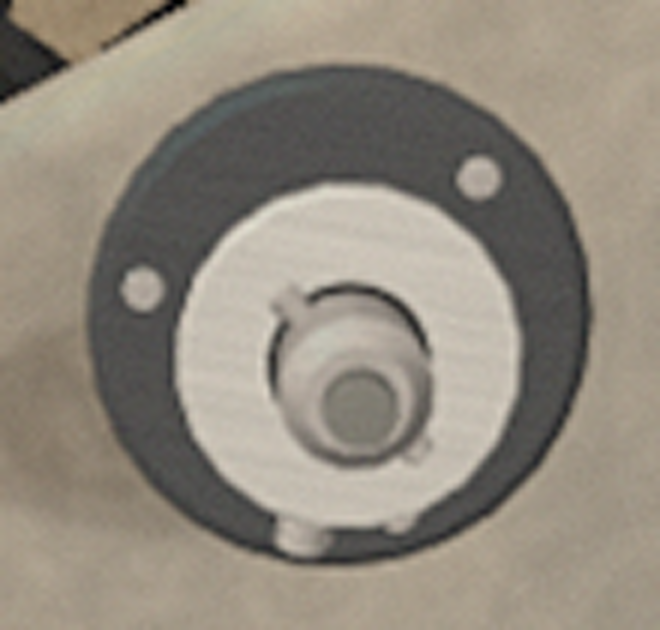

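View pics/w1c.png

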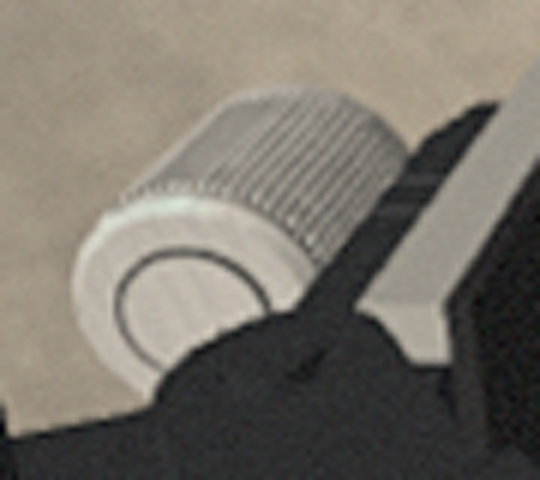

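```bash
python3 - <<'E'
from h import *
v=np.load('s1.npy'); s=dict(tool_pos=v[:3],eef_rot=v[3:])
print('sh wrist',wrist_ray(s,297.6,173.7,45),'plunger',wrist_ray(s,299.3,182.6,85))
a=wrist_ray(s,240+288/6-.4,115+303/6-.4,57);b=wrist_ray(s,240+420/6-.4,115+450/6-.4,57);print('pin',a,b,np.degrees(np.arctan2(*(b-a)[[1,0]])),np.hypot(*(b-a)[:2]))
f=lambda x,y:(100+x/4-.4,195+y/4-.4)
print('top sh',pix2w('top',*f(309,195),45),'foot',pix2w('top',*f(322,199),8))
g=lambda x,y:(200+x/5-.4,205+y/5-.4)
print('scene sh',pix2w('scene',*g(239,414.0),45))
print('collar top',pix2w('top',*f(726,123),48),'scene',pix2w('scene',*g(531,110),48),'wrist',wrist_ray(s,80+190/6-.4,255+302/6-.4,48))
E
```

```text
sh wrist [449.66224748 314.88521565  45.        ] plunger [449.84322225 314.1771342   85.        ]
pin [434.72664745 310.16751964  57.        ] [467.86669011 319.16792669  57.        ] 15.194295030895232 34.3404972994021
top sh [452.3372544  312.96361568  45.        ] foot [452.38460686 312.67806472   8.        ]
scene sh [451.18614006 313.33647955  45.        ]
collar top [497.69871275  40.14163643  48.        ] scene [496.75467077  39.64823818  48.        ] wrist [492.35522287  42.88009403  48.        ]
```

>>> play_rows(
  increments="0.1 -0.7 0.5 0 0 0 100;0.1 -0.7 0.5 0 0 0 100;0.1 -0.7 0.5 0 0 0 100;0.1 -0.7 0.5 0 0 0 100",
)

```text
time_s: 1.45
tool_pos: [471.4, 164.6, 207.1]
eef_rot: [0.362, 1.538, -0.374]
wrist_force: [0.1, -0.5, 0.4]
width: 85.5
```

>>> play_rows(
  increments="0.1 -0.7 0.5 0 0 0 100;0.1 -0.7 0.5 0 0 0 100;0.1 -0.7 0.5 0 0 0 100;0.1 -0.7 0.5 0 0 0 100",
)

```text
time_s: 1.85
tool_pos: [490.9, 33.9, 192.7]
eef_rot: [0.364, 1.538, -0.38]
wrist_force: [0.3, 0.7, 0.0]
width: 85.7
```

```bash
python3 - <<'E'
from h import *
s=arm.sense();im=arm.camera('wrist')[:,:,::-1];cv2.imwrite("pics/w2.png",im)
print(s['tool_pos'],s['eef_rot'],s['q'],s['time_s'],s['dq'].round(3))
np.save('s2.npy',np.r_[s['tool_pos'],s['eef_rot']])
u,v=map(int,wrist_pix(s,[497,40,48]));print(u,v)
E
```

```text
[490.88614199  33.91804642 192.731062  ] [ 0.36447214  1.53753919 -0.37959638] [-0.50410988  0.16099979  0.38119354  1.95878069 -0.05855129  1.03639598
  0.99882034] 1.85 [-0.046 -0.002 -0.081 -0.014 -0.046  0.003 -0.043]
289 196
```

View pics/w2.png

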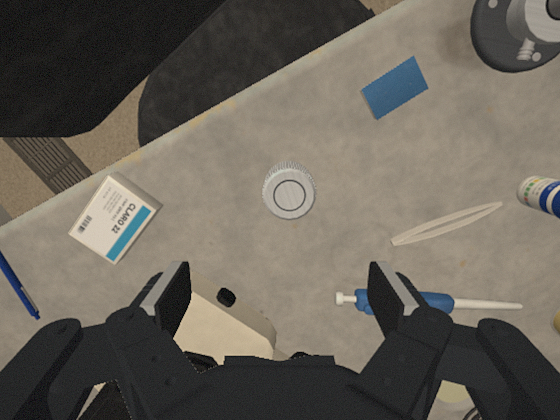

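```bash
cat >> h.py <<'E'
def Rt(psi):
    c,s=np.cos(np.radians(psi)),np.sin(np.radians(psi)); return np.array([[0,c,s],[0,s,-c],[-1,0,0.]])
def st():
    s=arm.sense(); R=Ro.from_rotvec(s['eef_rot']).as_matrix()
    print('t',s['time_s'],'pos',s['tool_pos'].round(2),'psi',np.degrees(np.arctan2(R[1,1],R[0,1])).round(2),'tilt x',R[:2,0].round(4),'F',s['wrist_force'].round(1),'M',s['moment'].round(2),'w',s['width'].round(1),'q7',s['q'][6].round(2)); return s
E
python3 - <<'E'
from h import *
s=st()
print(wrist_ray(s,289,194.7,48))
for P in ([497,40,90],[497,40,8]):print(togo(s,P,Rt(65)))
E
```

```text
Traceback (most recent call last):
  File "h.py", line 23, in st
    print('t',s['time_s'],'pos',s['tool_pos'].round(2),'psi',np.degrees(np.arctan2(R[1,1],R[0,1])).round(2),'tilt x',R[:2,0].round(4),'F',s['wrist_force'].round(1),'M',s['moment'].round(2),'w',s['width'].round(1),'q7',s['q'][6].round(2)); return s
                                                                                                                                                                                                 ^^^^^^^^^^^^^^^^
AttributeError: 'float' object has no attribute 'round'
```

```bash
sed -i "s/s\['width'\].round(1)/round(s['width'],1)/" h.py
python3 - <<'E'
from h import *
s=st()
print(wrist_ray(s,289,194.7,48))
for P in ([497,40,90],[497,40,8]):print(togo(s,P,Rt(65)))
E
```

```text
t 1.9 pos [490.88  37.17 192.87] psi 63.02 tilt x [-0.0011 -0.0075] F [ 0.6  0.7 -0.3] M [ 0.03 -0.02  0.  ] w 85.5 q7 1.0
[495.66213335  44.16118569  48.        ]
(array([0.68560111, 0.04026039, 0.02618317]), array([-0.03304174,  0.00218422,  0.00692901]))
(array([1.23225196, 0.04420456, 0.02486442]), array([-0.03304174,  0.00218422,  0.00692901]))
```

>>> play_rows(
  increments="0.69 0.04 0.026 -0.03 0 0.007 100;0.69 0.04 0.026 -0.03 0 0.007 100;0.69 0.04 0.026 -0.03 0 0.007 100;0.69 0.04 0.026 -0.03 0 0.007 100",
)

```text
time_s: 2.3
tool_pos: [496.4, 42.3, 88.9]
eef_rot: [0.341, 1.544, -0.343]
wrist_force: [0.5, 0.2, 0.4]
width: 85.6
```

```bash
python3 - <<'E'
from h import *
s=st()
cv2.imwrite("pics/w3.png",arm.camera('wrist')[:,:,::-1])
print(wrist_pix(s,[497,40,48]))
for P in ([497,40,8],):print(togo(s,P,Rt(65)))
E
```

```text
t 2.3 pos [496.39  42.29  88.93] psi 65.02 tilt x [-0.0004 -0.0008] F [0.5 0.2 0.4] M [-0.03 -0.08 -0.01] w 85.6 q7 1.1
(np.float64(277.0168824139917), np.float64(237.22635410225803))
(array([ 0.53955608, -0.01161695,  0.01016809]), array([ 3.22063224e-04, -2.23641277e-05,  8.94787272e-04]))
```

View pics/w3.png

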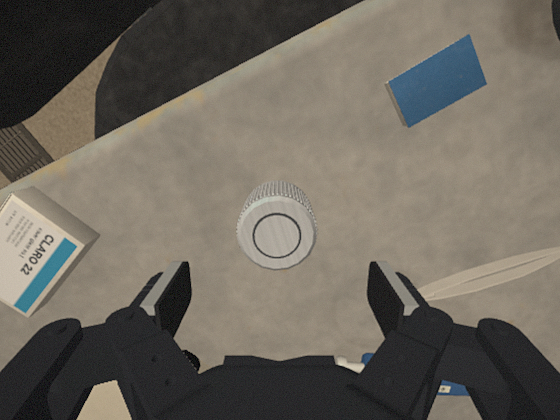

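>>> play_rows(
  increments="0.3 -0.01 0.003 0 0 0 100;0.45 -0.01 0.003 0 0 0 100;0.54 -0.01 0.003 0 0 0 100;0.54 -0.01 0.003 0 0 0 100",
)

```text
time_s: 2.75
tool_pos: [498.5, 41.0, 10.0]
eef_rot: [0.343, 1.54, -0.341]
wrist_force: [-0.5, 0.9, 1.2]
width: 85.6
```

```bash
python3 - <<'E'
from h import *
s=st()
cv2.imwrite("pics/w4.png",arm.camera('wrist')[:,:,::-1])
E
```

```text
t 2.75 pos [498.55  41.03  10.  ] psi 65.02 tilt x [0.0039 0.0004] F [-0.5  0.9  1.2] M [-0.04  0.06  0.  ] w 85.6 q7 1.17
```

View pics/w4.png

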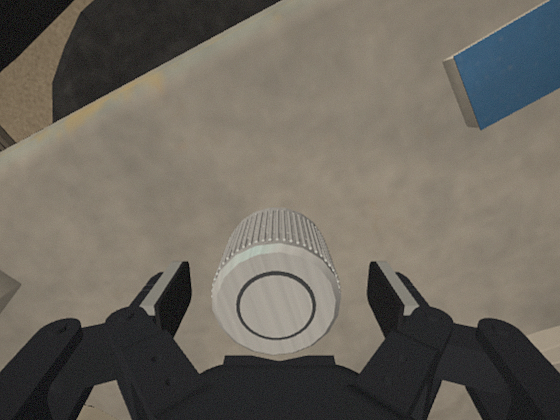

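```bash
python3 - <<'E'
from h import *
s=st();print(wrist_ray(s,276.3,304,48),wrist_pix(s,[497,40,48]),togo(s,[497,40,8.],Rt(65)))
E
```

```text
t 2.8 pos [499.27  40.9   10.79] psi 65.0 tilt x [0.0055 0.0006] F [0.3 1.3 0.3] M [ 0.01 -0.01 -0.01] w 85.8 q7 1.17
[495.73546236  40.55786734  48.        ] (np.float64(276.3843300657608), np.float64(306.97053764063753)) (array([ 0.01848868, -0.01189485, -0.01125295]), array([-5.79899535e-05,  4.54813061e-03, -2.74711365e-03]))
```

>>> play_rows(
  increments="0.018 -0.006 -0.016 0 0.004 0 100;0.018 -0.006 -0.016 0 0.004 0 55;0.018 -0.006 -0.016 0 0.004 0 40;0.018 -0.006 -0.016 0 0.004 0 20;0.018 -0.006 -0.016 0 0.004 0 0",
)

```text
time_s: 3.3
tool_pos: [497.4, 41.2, 9.1]
eef_rot: [0.345, 1.541, -0.339]
wrist_force: [-2.0, -0.1, 6.9]
width: 52.7
```

>>> play_rows(
  increments="0 0 0 0 0 0 0;0 0 0 0 0 0 0;0 0 0 0 0 0 0",
)

```text
time_s: 3.6
tool_pos: [497.3, 41.2, 9.2]
eef_rot: [0.345, 1.541, -0.339]
wrist_force: [-0.2, -0.1, 0.5]
width: 52.8
```

```bash
python3 - <<'E'
from h import *
s=st();
cv2.imwrite("pics/w5.png",arm.camera('wrist')[:,:,::-1])
E
```

```text
t 3.6 pos [497.33  41.18   9.19] psi 64.99 tilt x [0.0029 0.0029] F [-0.2 -0.1  0.5] M [-0.06  0.04  0.02] w 52.8 q7 1.17
```

View pics/w5.png

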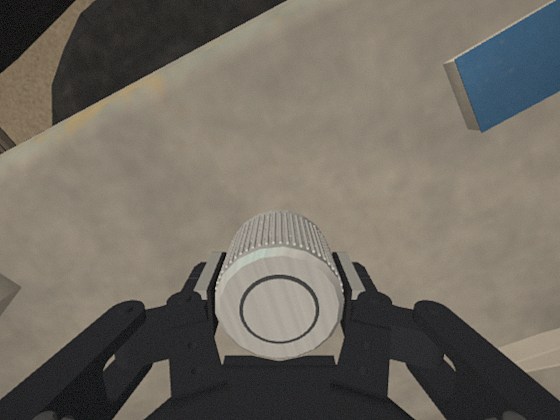

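```bash
python3 - <<'E'
from h import *
s=st();p=wrist_ray(s,280,308,48);print(p)
R=Ro.from_rotvec(s['eef_rot']).as_matrix();print('collar in tool',R.T@(p-s['tool_pos']))
print(togo(s,[451,314,135],Rt(65)))
E
```

```text
t 3.65 pos [497.35  41.2    9.21] psi 64.99 tilt x [0.0028 0.003 ] F [-0.2  0.4  1.2] M [0.02 0.07 0.04] w 52.4 q7 1.17
[495.21132644  41.77290977  48.        ]
collar in tool [-38.79145847  -0.23593383  -2.13111668]
(array([-0.83404708,  1.52074678, -1.0478216 ]), array([-0.00016042,  0.00124983, -0.00371342]))
```

>>> play_rows(
  increments="-0.3 0 0 0 0 0 0;-0.6 0 0 0 0 0 0;-0.8 0 0 0 0 0 0;-0.8 0 0 0 0 0 0;-0.8 0 0 0 0 0 0",
)

```text
time_s: 4.15
tool_pos: [496.9, 41.0, 129.3]
eef_rot: [0.345, 1.541, -0.339]
wrist_force: [0.2, 0.5, -1.0]
width: 52.7
```

```bash
python3 - <<'E'
from h import *
s=st()
print(togo(s,[451,314,135],Rt(65)))
E
```

```text
t 4.15 pos [496.89  40.99 129.25] psi 65.0 tilt x [0.0033 0.0034] F [ 0.2  0.5 -1. ] M [-0.04  0.07  0.03] w 52.7 q7 1.08
(array([-0.03315948,  1.52043674, -1.04636521]), array([ 3.09922267e-05,  1.45457743e-03, -4.23462488e-03]))
```

>>> play_rows(
  increments="-0.03 0.76 -0.52 0 0 0 0;-0.03 0.76 -0.52 0 0 0 0;-0.03 0.76 -0.52 0 0 0 0;-0.03 0.76 -0.52 0 0 0 0",
)

```text
time_s: 4.55
tool_pos: [471.5, 183.9, 132.2]
eef_rot: [0.338, 1.546, -0.33]
wrist_force: [-0.3, -0.1, -0.3]
width: 52.9
```

>>> play_rows(
  increments="0 0.76 -0.52 0 0 0 0;0 0.76 -0.52 0 0 0 0;0 0.76 -0.52 0 0 0 0;0 0.76 -0.52 0 0 0 0;0 0.76 -0.52 0 0 0 0",
)

```text
time_s: 5.05
tool_pos: [446.1, 319.7, 130.7]
eef_rot: [0.333, 1.549, -0.331]
wrist_force: [0.3, -0.2, -1.3]
width: 52.8
```

```bash
python3 - <<'E'
from h import *
s=st()
for n in ('scene','wrist'): cv2.imwrite(f"pics/{n}6.png",arm.camera(n)[:,:,::-1])
im=cv2.imread("pics/scene6.png"); cv2.imwrite("pics/s6.png",cv2.resize(im[205:325,180:340],None,fx=5,fy=5,interpolation=cv2.INTER_CUBIC))
s=st()
print(togo(s,[451.3,313.7,100],Rt(65)))
E
```

```text
t 5.05 pos [446.14 319.69 130.66] psi 65.75 tilt x [-0.0035  0.0017] F [ 0.3 -0.2 -1.3] M [-0.04  0.02 -0.  ] w 52.8 q7 0.53
t 5.15 pos [447.43 317.49 131.34] psi 65.48 tilt x [-0.0025  0.0019] F [-0.3 -0.8 -1.6] M [-0.07 -0.07 -0.05] w 53.3 q7 0.53
(array([ 0.20883154, -0.01240404,  0.03458744]), array([ 0.00798316, -0.00290462, -0.00063331]))
```

View pics/s6.png

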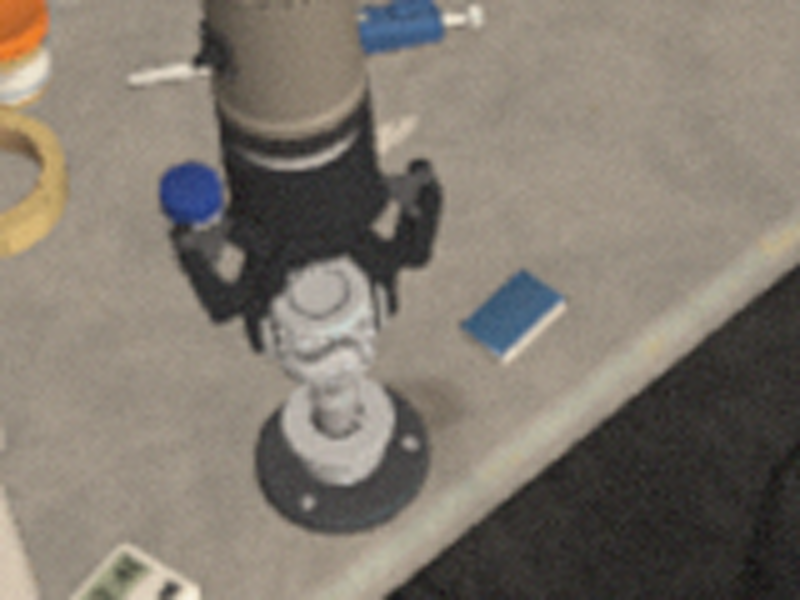

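View pics/wrist6.png

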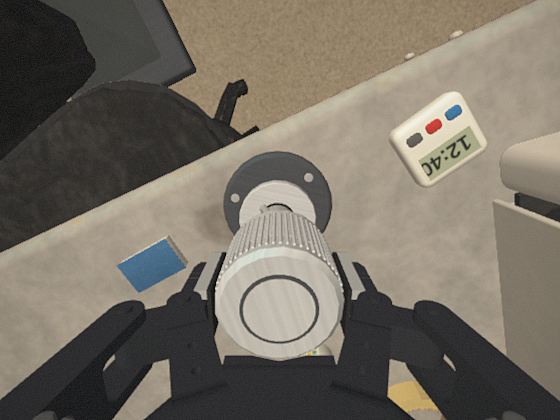

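>>> play_rows(
  increments="0.1 -0.012 0.035 0.008 -0.003 0 0;0.18 -0.012 0.035 0.008 -0.003 0 0;0.18 -0.012 0.035 0.008 -0.003 0 0;0.18 -0.012 0.035 0.008 -0.003 0 0",
)

```text
time_s: 5.55
tool_pos: [451.3, 312.9, 104.0]
eef_rot: [0.343, 1.544, -0.343]
wrist_force: [-0.2, 0.3, -0.7]
width: 52.6
```

```bash
python3 - <<'E'
from h import *
s=st()
for n in ('scene','top'): cv2.imwrite(f"pics/{n}7.png",arm.camera(n)[:,:,::-1])
im=cv2.imread("pics/scene7.png"); a=cv2.resize(im[245:325,210:290],None,fx=7,fy=7,interpolation=cv2.INTER_CUBIC)
cv2.imwrite("pics/s7.png",a)
s=st();R=Ro.from_rotvec(s['eef_rot']).as_matrix()
print(togo(s,[451.3,313.7,85],Rt(65)))
for off in (0,-1,-2):
  c=s['tool_pos']+R@[-38.8,0,off];u,v=w2pix('scene',c);print((u-210+.4)*7,(v-245+.4)*7)
u,v=w2pix('scene',[451.3,313.7,45]);print('sh',(u-210+.4)*7,(v-245+.4)*7)
E
```

```text
t 5.55 pos [451.33 312.94 104.  ] psi 64.94 tilt x [-0.0004 -0.0001] F [-0.2  0.3 -0.7] M [-0.04 -0.    0.02] w 52.6 q7 0.54
t 5.65 pos [451.75 313.84 104.79] psi 64.98 tilt x [0.001  0.0012] F [-0.2  0.7 -1.7] M [ 0.02 -0.02  0.02] w 52.8 q7 0.54
(array([ 0.13195539, -0.00232022, -0.00235033]), array([-0.00026491,  0.00035367, -0.00142695]))
243.45995994557958 150.95684619407942
244.13687187494637 152.98254163903576
244.81445717315032 155.01025217654242
sh 263.7170443821807 299.9550239479187
```

View pics/s7.png

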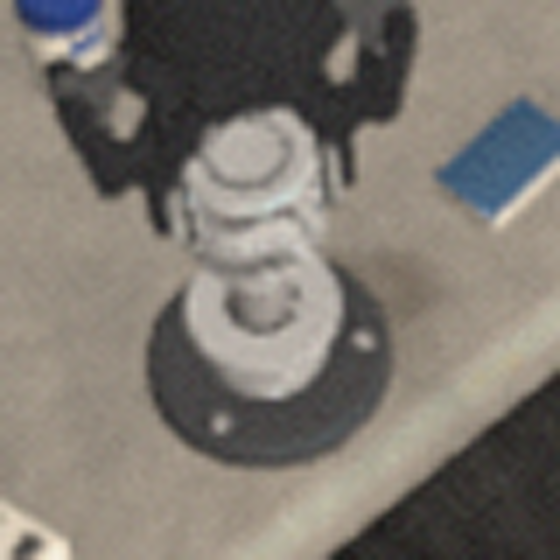

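>>> play_rows(
  increments="0.05 -0.002 0 0 0 0 0;0.1 -0.002 0 0 0 0 0;0.14 -0.002 0 0 0 0 0;0.17 -0.002 0 0 0 0 0;0.18 -0.002 0 0 0 0 0",
)

```text
time_s: 6.15
tool_pos: [451.2, 313.4, 77.0]
eef_rot: [0.343, 1.544, -0.342]
wrist_force: [1.0, -0.6, -1.1]
width: 52.6
```

```bash
python3 - <<'E'
from h import *
s=st()
print(togo(s,[451.3,313.7,68.5],Rt(65)))
E
```

```text
t 6.15 pos [451.19 313.37  76.96] psi 64.99 tilt x [-0.0001  0.0004] F [ 1.  -0.6 -1.1] M [-0.01  0.06  0.05] w 52.6 q7 0.55
(array([ 0.05642329,  0.00227952, -0.00027412]), array([-0.00015819, -0.00019241, -0.00028939]))
```

Bottom is now ~68 mm up, past the spigot's top without contact. Approach the pin.

>>> play_rows(
  increments="0.02 0 0 0 0 0 0;0.04 0 0 0 0 0 0;0.055 0 0 0 0 0 0;0.06 0 0 0 0 0 0;0.065 0 0 0 0 0 0",
)

```text
time_s: 6.65
tool_pos: [451.3, 313.4, 67.2]
eef_rot: [0.343, 1.543, -0.342]
wrist_force: [0.3, 0.4, -1.6]
width: 53.0
```

```bash
python3 - <<'E'
from h import *
s=st()
E
```

```text
t 6.65 pos [451.32 313.43  67.23] psi 64.99 tilt x [0.0002 0.0005] F [ 0.3  0.4 -1.6] M [ 0.05 -0.03  0.03] w 53.0 q7 0.56
```

>>> play_rows(
  increments="0.005 0 0 0 0 0 0;0.01 0 0 0 0 0 0;0.015 0 0 0 0 0 0;0.015 0 0 0 0 0 0",
)

```text
time_s: 7.05
tool_pos: [451.2, 313.3, 64.9]
eef_rot: [0.343, 1.544, -0.342]
wrist_force: [-0.3, 1.2, -1.8]
width: 52.6
```

>>> play_rows(
  increments="0.005 0 0 0 0 0 0;0.01 0 0 0 0 0 0;0.012 0 0 0 0 0 0;0.012 0 0 0 0 0 0",
)

```text
time_s: 7.45
tool_pos: [451.2, 313.3, 63.0]
eef_rot: [0.343, 1.544, -0.342]
wrist_force: [0.8, -0.1, -0.8]
width: 53.0
```

```bash
python3 - <<'E'
from h import *
for n in ('scene','wrist'): cv2.imwrite(f"pics/{n}8.png",arm.camera(n)[:,:,::-1])
im=cv2.imread("pics/scene8.png"); a=cv2.resize(im[245:325,210:290],None,fx=7,fy=7,interpolation=cv2.INTER_CUBIC)
cv2.imwrite("pics/s8.png",a)
s=st()
E
```

```text
t 7.55 pos [451.24 313.38  63.1 ] psi 64.99 tilt x [0.     0.0004] F [-0.1  1.  -2. ] M [-0.    0.02  0.01] w 52.5 q7 0.56
```

View pics/s8.png

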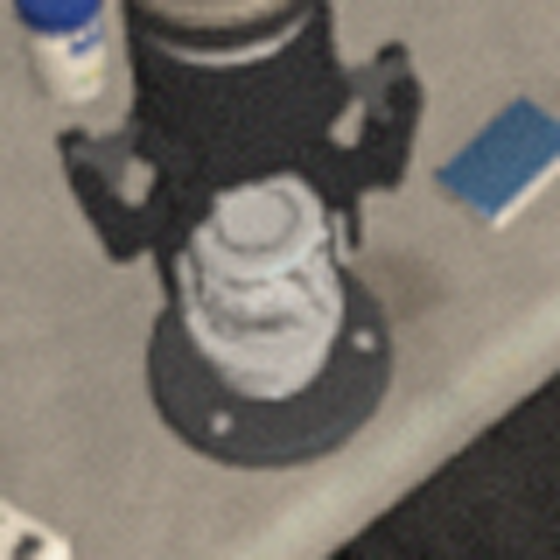

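View pics/wrist8.png

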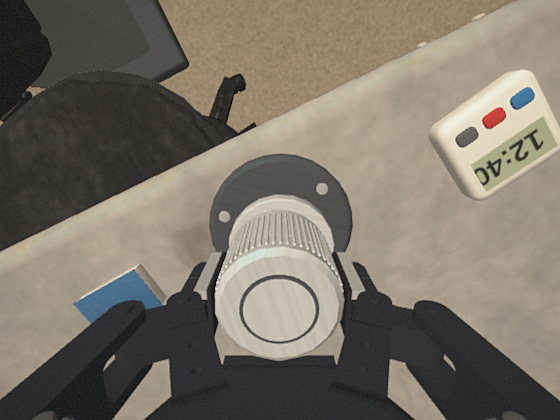

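```bash
python3 - <<'E'
from h import *
for z in (98,102,106,110):
  u,v=w2pix('scene',[450.8,313.7,z]);print(z,(u-210+.4)*7,(v-245+.4)*7)
s=st()
E
```

```text
98 254.39675997445823 222.88616932328537
102 253.6084138180781 216.8282893621516
106 252.81659160871519 210.7436984041553
110 252.02127030514185 204.63221939384144
t 7.55 pos [451.24 313.38  63.1 ] psi 64.99 tilt x [0.     0.0004] F [-0.1  1.  -2. ] M [-0.    0.02  0.01] w 52.5 q7 0.56
```

>>> play_rows(
  increments="0.005 0 0 0 0 0 0;0.01 0 0 0 0 0 0;0.012 0 0 0 0 0 0;0.012 0 0 0 0 0 0",
)

```text
time_s: 7.95
tool_pos: [451.2, 313.3, 61.2]
eef_rot: [0.343, 1.544, -0.342]
wrist_force: [0.0, -0.4, -1.6]
width: 52.9
```

>>> play_rows(
  increments="0.005 0 0 0 0 0 0;0.01 0 0 0 0 0 0;0.012 0 0 0 0 0 0;0.012 0 0 0 0 0 0",
)

```text
time_s: 8.35
tool_pos: [451.2, 313.4, 59.6]
eef_rot: [0.343, 1.544, -0.342]
wrist_force: [0.1, 0.1, 1.3]
width: 52.9
```

>>> play_rows(
  increments="0.005 0 0 0 0 0 0;0.01 0 0 0 0 0 0;0.014 0 0 0 0 0 0;0.014 0 0 0 0 0 0",
)

```text
time_s: 8.75
tool_pos: [451.2, 313.4, 57.6]
eef_rot: [0.343, 1.544, -0.342]
wrist_force: [-1.3, -1.3, 3.9]
width: 52.6
```

>>> play_rows(
  increments="0.006 0 0 0 0 0 0;0.012 0 0 0 0 0 0;0.016 0 0 0 0 0 0;0.016 0 0 0 0 0 0",
)

```text
time_s: 9.15
tool_pos: [451.3, 313.4, 55.3]
eef_rot: [0.343, 1.544, -0.342]
wrist_force: [-1.7, -1.2, 5.2]
width: 52.7
```

>>> play_rows(
  increments="0.004 0 0 0 0 0 0;0.008 0 0 0 0 0 0;0.01 0 0 0 0 0 0;0.01 0 0 0 0 0 0",
)

```text
time_s: 9.55
tool_pos: [451.3, 313.4, 54.3]
eef_rot: [0.343, 1.544, -0.342]
wrist_force: [-2.6, -1.9, 7.5]
width: 52.7
```

>>> play_rows(
  increments="0.004 0 0 0 0 0 0;0.008 0 0 0 0 0 0;0.012 0 0 0 0 0 0;0.012 0 0 0 0 0 0",
)

```text
time_s: 9.95
tool_pos: [451.3, 313.4, 54.2]
eef_rot: [0.343, 1.545, -0.342]
wrist_force: [-5.3, -4.3, 17.1]
width: 52.3
```

```bash
python3 - <<'E'
from h import *
for n in ('scene','wrist'): cv2.imwrite(f"pics/{n}9.png",arm.camera(n)[:,:,::-1])
s=st()
im=cv2.imread("pics/scene9.png"); a=cv2.resize(im[245:325,210:290],None,fx=7,fy=7,interpolation=cv2.INTER_CUBIC)
cv2.imwrite("pics/s9.png",a)
E
```

```text
t 10.05 pos [451.25 313.42  54.19] psi 64.97 tilt x [-0.001   0.0009] F [-5.3 -3.1 16.8] M [-0.66  1.04  0.03] w 52.8 q7 0.56
```

View pics/s9.png

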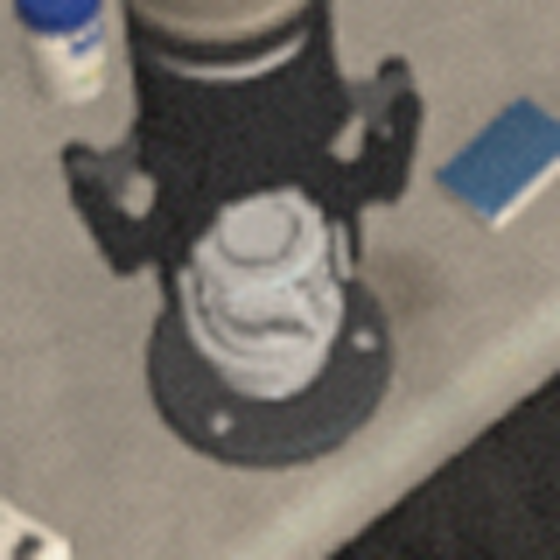

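View pics/wrist9.png

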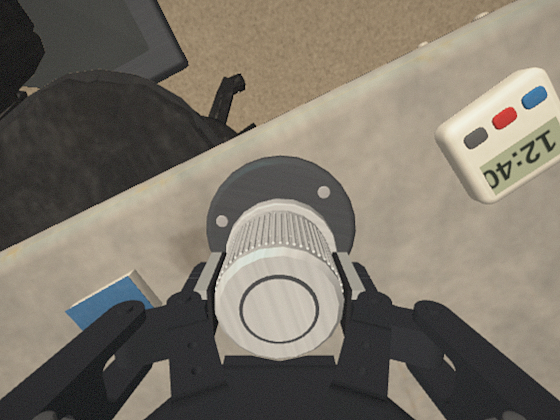

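```bash
python3 - <<'E'
from h import *
a=cv2.imread("pics/top0.png"); b=arm.camera('top')[:,:,::-1].copy()
cv2.imwrite("pics/top10.png",b); s=st()
E
```

```text
t 10.1 pos [451.26 313.42  54.16] psi 64.97 tilt x [-0.001   0.0008] F [-5.5 -3.8 16.2] M [-0.67  1.08  0.01] w 53.0 q7 0.56
```

View pics/top10.png

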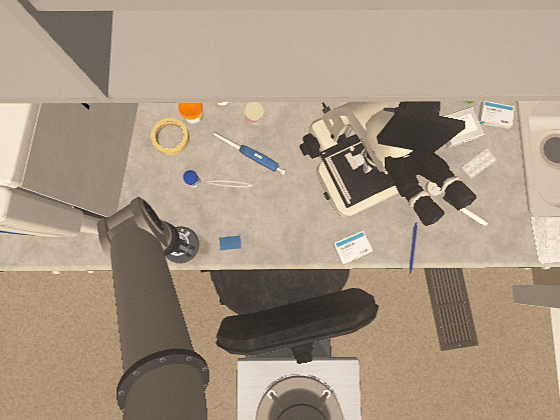

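```bash
python3 - <<'E'
from h import *
print(arm.finish_job()); st()
E
```

```text
the job is handed in; nothing more can be done
None
the job is handed in; nothing more can be done
```

The collar is on the spigot, pressed fully home against the spring. I handed the job in at about 10.1 s with the collar still gripped and pushed down.

- **Turning:** I never had to turn the collar. At the angle I gripped it, it sank past the 58 mm pin level with no resistance, so the keyways must already have been lined up with the cross pin.
- **Pressing home:** The force began to rise at the plunger's height, to about 7.5 N on the sensor as I pressed. It then stopped firmly with the underside at about 45 mm, the shoulder's height. I left a steady push of about 16–17 N upward force, with about 6 N sideways and 1.2 N m of moment.
- **Grip:** The wrist pictures show no slip in the grip, and the finger opening stayed at about 53 mm. The scene picture puts the collar's top at the expected height to within a millimetre or so.
- **Other things on the worktop:** In the last top view the lens pad, tweezers, strip pot, coverslip pack and pen are where they were. The arm hid the timer in that view; the wrist camera shows it beside the stand, apparently unmoved, though I did not measure it.
- **Disagreement:** The wrist camera and the fixed cameras differed by up to about 3 mm on the stand and collar positions, so I used a compromise.

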